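# Put the examination set back into its fitted foam trays

## Robot

A 7-joint arm with a two-finger parallel gripper is mounted at the origin on the work surface; the furniture and walls round the work are solid. World frame = base frame: x ahead of the robot, y to its left, z up, the work surface at z = 0. Lengths are in mm, angles in degrees, forces in N, time in s.
With the tool pointing down it reaches from about 400 to 900 mm from the base axis. Payload 5.6 kg.
Tool frame: the origin (TCP) lies at the very end of the fingers, on their centre line; the grasp point (between the pads) lies 19 mm behind it (robot.tcp_to_grasp is the distance from the TCP to the grasp point, in mm); z points along the fingers, y is the direction in which the jaws open and shut (so a half turn about z gives the same grasp; the last joint's range is limited). The gripper opens to 92 mm and grips with 3 to 60 N. Pads are 20 mm wide; open, the fingers measure 128 mm over their backs; the gripper's body (75 mm by 189 mm) begins 69 mm behind the grasp point.
Start: joints at [-2.464, 26.786, -0.665, 91.828, 0.344, 61.387, -3.226], TCP at [650.008, -0.045, 175.292] pointing down, gripper open.
Joint ranges: [-144.91, 144.91], [-17.63, 115.5], [-89.93, 88.59], [15.96, 139.68], [-74.01, 254.01], [8.47, 105.57], [-167.45, 167.45]. Speed limits (degrees/s): [147.25, 147.25, 180, 180, 180, 180, 180].

## Interface

Orientations are given as [roll, pitch, yaw] about the fixed x, y, z axes, in that order (R = Rz(yaw) Ry(pitch) Rx(roll)).
In Python, from cell import readout, camera, workorder, spotter, robot gives the robot as it stands.
- The arm moves only by the tool play_rows, never from a script. Its argument "steps" is text: rows parted by semicolons, each of 7 numbers parted by spaces: the shift along the tool's x, y, z in cm, then the turn, a rotation vector about the tool's x, y, z in rad, then the opening, from 0 (shut) to 1 (fully open). In form: tx ty tz ax ay az grip; .... A call has 1 to 10 rows; each row is the pose to reach, as a shift and turn from the pose commanded when the call began, along the tool's axes at that moment; what a row does not reach only later rows make up. A row lasts 1/8 s, in which the tool goes at most 62.5 mm and 10.7 degrees, less where a joint would pass 70% of its speed; a pose out of reach is approached as far as the arm can. A call with a gripper value outside its range is refused whole. The fingers move at their own pace and stop on an object; "squeeze" is the grip in N (left out, the last holds). Time passes only in rows, so rows that repeat a pose let the fingers close. It gives the time, the measured TCP pose, the force and the opening at its end, in the units of the state.
- readout.observe(): the state, without advancing time (a new reading comes with each control period).
- camera(name): name is "scene" or "top" or "wrist"; returns a dict with "pixels" (400x640x3 uint8, red, green, blue), "fx", "fy", "cx", "cy" (pixels), "T" (4x4, takes a point from camera to world coordinates). Camera axes: x right, y up, looking along -z (the intrinsics and any distortion apply to the point x, -y, -z); pixel columns grow to the right and rows downward; lengths in mm; the calibration is good to about 2 mm. A picture is of the moment at which its call begins. There is no depth.
- workorder.close_job(): hands the job in, once; it reports no verdict.
Trained networks look in a picture, given as the dict that the camera call returned (one of the last four; its "shot" number tells which), for a name from the list of things; names that differ only in an ending like _2 or _b are one class to them, and where a whole thing is asked for, a point or a joint stands for the part that bears it (a point fixed in the world has none). Each returns a list of dicts, best first, with "confidence" (0 to 1); they miss things now and then, are a little off and sometimes report something else, mostly with a low value. They report only what shows in the picture. A call takes as long as a camera call. They do not tell look-alikes from the thing itself.
- spotter.silhouettes(query, picture): "pixels" (400x640 bool, what is visible of it) and "extent" ([centre column, centre row, width, height] in pixels, round what is visible of it).
The state is a dict: "t": time; "joint_pos": joint angles; "dq": joint speeds; "tau": joint torques, N m; "tcp_pos": TCP position; "tcp_rot": TCP orientation; "ft_force": force on the tool from outside, world axes, zero at the start; "torque": the same for the moment, N m; "finger_gap": opening from 0.0 (shut) to 1.0 (fully open).
Only numpy, scipy, OpenCV 4.12 (cv2) and the standard library are available. Lean on these libraries where they do the work, as an engineer would, in place of code of your own. Each camera call takes 0.05 s, during which the arm holds its last target. There are 200 camera calls.

## Task

Put the examination set away: set the sample box, the petri dish, the folding hand lens and the glass vial each into the foam tray whose cut-out recess fits it, lying or standing flat on the recess floor, box and lens with their long sides along the long sides of the recess. Keep the dish and the vial upright all the time, and leave the eraser and the bronze brooch where they are.

Things in the scene. Friction and masses are not known exactly. Their poses are not given: they have to be found in the camera images.
- sample_box: White closed rectangular sample box with a clear cover, 52 (its x) x 80 (its y) x 23 mm high, 50 g, lying flat and loose on the bench; take it across its 52 mm width. Origin: centre of the underside; z up.
- petri_dish: Round shallow clear open dish with a few green crumbs (stuck in it), 60 mm across, 12 mm high, 30 g, loose, standing on its base; take it across the 60 mm, with the fingertips low, near the bench (high up the rim it slips out). Origin: centre of the underside; z up.
- loupe: Small folding hand lens closed in its nickel cover (two pale cover plates with a black round lens mount between), 33 (its x) x 41 (its y) x 14 mm high, 48 g, loose, lying flat; take it across its 33 mm width. Origin: centre of the underside; z up.
- vial: Upright glass vial with a black screw cap, 22 mm diameter, 56 mm high, 22 g, loose. Origin: centre of the underside; z up along the vial.
- box_tray: Foam tray fixed to the bench: pale 3 mm base under a dark grey 4 mm foam sheet (7 mm high in all), whose single through-cut recess shows the pale floor. Recess floor 3 mm and rim 7 mm above the bench. Origin: centre of the underside, below the recess centre; z up. Outer size 86 (x) x 114 (y) mm; rectangular recess 68 (x) x 96 (y) mm, for the sample box.
- dish_tray: Foam tray fixed to the bench: pale 3 mm base under a dark grey 4 mm foam sheet (7 mm high in all), whose single through-cut recess shows the pale floor. Recess floor 3 mm and rim 7 mm above the bench. Origin: centre of the underside, below the recess centre; z up. Outer size 94 x 94 mm; round recess 76 mm in diameter, for the petri dish.
- lens_tray: Foam tray fixed to the bench: pale 3 mm base under a dark grey 4 mm foam sheet (7 mm high in all), whose single through-cut recess shows the pale floor. Recess floor 3 mm and rim 7 mm above the bench. Origin: centre of the underside, below the recess centre; z up. Outer size 72 (x) x 80 (y) mm; rectangular recess 49 (x) x 57 (y) mm, for the hand lens.
- vial_tray: Foam tray fixed to the bench: pale 3 mm base under a dark grey 4 mm foam sheet (7 mm high in all), whose single through-cut recess shows the pale floor. Recess floor 3 mm and rim 7 mm above the bench. Origin: centre of the underside, below the recess centre; z up. Outer size 62 x 62 mm; round recess 38 mm in diameter, for the vial.
- eraser: Bystander: white eraser in a tan card sleeve, 23 (x) x 46 (y) x 13 mm, loose; not to be moved. Origin: centre of the underside.
- bronze_blade: Bystander: corroded green bronze brooch, 50 (x) x 179 (y) x 29 mm, loose; not to be moved. Origin: centre of the underside.
Mind the look-alikes: they are no part of the job. What is shaped like the vial but blue or yellow is not meant.

How it is judged:
By the outcome, as a careful person would: the job done as asked, in the order asked, and still so for the second after the job is handed in, with the robot touching nothing.
It also fails if it takes over 99 s, if anything falls off the work surface, if the arm or the gripper's body presses on something with over 40 N, if the wrist force passes 120 N, or if a joint passes its speed limit or range.

## Working session

There is one attempt and no reset: what is moved stays moved. The work goes in short steps, Python scripts to look and compute and a tool call to move; the robot and the scene stay as the last step left them, time stands still between calls to the robot, and variables do not carry over. Pictures are saved under pics/ and viewed, on a budget of 14 in all, crops included, one or two more only if the job needs it, and the job is handed in when it is done.

Besides the shell and the picture viewer there is one more tool, called after "Request:" as name(argument=value, ...), one argument or row to a line, values as JSON. play_rows: Moves the arm, as the interface text tells. Its arguments: {"type":"object","properties":{"steps":{"type":"string"},"squeeze":{"type":"number"}},"required":["steps"]}

```bash
mkdir -p pics; ls
cat > h.py <<'E'
import numpy as np, cv2
from cell import readout, camera, workorder, spotter, robot
def save(c,n,crop=None,scale=1):
    p=c["pixels"]
    if crop: p=p[crop[1]:crop[3],crop[0]:crop[2]]
    cv2.imwrite("pics/"+n,cv2.resize(p[:,:,::-1],None,fx=scale,fy=scale,interpolation=cv2.INTER_CUBIC))
def w(c,uv,z):
    uv=np.atleast_2d(np.array(uv,float))
    d=np.c_[(uv[:,0]-c["cx"])/c["fx"],-(uv[:,1]-c["cy"])/c["fy"],-np.ones(len(uv))]
    T=np.array(c["T"]);d=d@T[:3,:3].T;o=T[:3,3]
    return o+d*((z-o[2])/d[:,2])[:,None]
E
python3 - <<'E'
from h import *
c=camera("top");save(c,"top1.png")
print({k:v for k,v in c.items() if k!="pixels"})
tops=dict(sample_box=23,petri_dish=12,loupe=14,vial=56,box_tray=7,dish_tray=7,lens_tray=7,vial_tray=7,eraser=13,bronze_blade=20)
for n,z in tops.items():
    for s in spotter.silhouettes(n,c)[:4]:
        if s["confidence"]<.2: continue
        m=s["pixels"].astype(np.uint8)
        k,_=max(((k,cv2.contourArea(k)) for k in cv2.findContours(m,0,2)[0]),key=lambda t:t[1])
        P=w(c,k[:,0,:],z)[:,:2].astype(np.float32)
        (x,y),(a,b),g=cv2.minAreaRect(P)
        print(n,round(s["confidence"],2),np.round(s["extent"]),"xy",round(x,1),round(y,1),"size",round(a,1),round(b,1),"ang",round(g,1))
print(readout.observe())
c=camera("scene");save(c,"scene1.png")
E
```

```text
pics
{'fx': 494.0734168680309, 'fy': 494.0734168680309, 'cx': 321.27659267741006, 'cy': 193.35816285476943, 'T': array([[ 1.46231767e-02,  9.92903894e-01, -1.18017033e-01,
         3.43103926e+02],
       [-9.99665286e-01,  1.19984036e-02, -2.29205933e-02,
         1.34005862e+02],
       [-2.13419304e-02,  1.18312703e-01,  9.92747010e-01,
         1.11096808e+03],
       [ 0.00000000e+00,  0.00000000e+00,  0.00000000e+00,
         1.00000000e+00]]), 'shot': 1}
sample_box 0.67 [330. 165.  41.  36.] xy 537.0 146.1 size 84.7 54.6 ang 63.9
petri_dish 0.91 [307. 111.  31.  23.] xy 663.7 195.4 size 57.7 59.1 ang 46.4
loupe 0.49 [379. 108.  17.  15.] xy 668.5 36.4 size 37.5 38.7 ang 0.5
vial 0.67 [375. 167.  12.  15.] xy 527.3 43.2 size 26.4 21.6 ang 0.2
vial 0.53 [403. 165.  14.  12.] xy 537.2 -16.6 size 19.8 28.0 ang 45.6
vial 0.23 [246. 249.  46.  41.] xy 349.1 318.7 size 78.0 68.8 ang 80.3
box_tray 0.77 [219. 193.  59.  44.] xy 476.3 392.8 size 116.0 83.6 ang 73.8
dish_tray 0.77 [248. 130.  46.  41.] xy 620.6 329.7 size 92.2 94.2 ang 7.8
lens_tray 0.81 [246. 248.  43.  38.] xy 349.5 32
[... 231 characters left out ...]
size 166.9 45.1 ang 47.2
{'t': 0.55, 'joint_pos': array([-2.46526141, 26.7877352 , -0.6631457 , 91.82683199,  0.34528187,
       61.3865851 , -3.22624566]), 'dq': array([-0.11022562,  0.00768704,  0.08016579, -0.08886486,  0.05010766,
        0.03479733, -0.12379544]), 'tau': array([-6.54341620e-04, -5.20051217e+01, -1.23780235e-02, -2.43898380e+01,
       -5.66308061e-02,  1.17954027e-02,  5.58581490e-06]), 'tcp_pos': array([ 6.50017117e+02, -5.21468180e-02,  1.75278226e+02]), 'tcp_rot': array([1.79998945e+02, 4.19667150e-03, 8.99963513e+01]), 'ft_force': array([ 0.26521965,  0.5372471 , -0.11822108]), 'torque': array([-0.01987369,  0.07231581,  0.02884026]), 'finger_gap': 1.00037605141723}
```

View images.

Run:
```python
import cv2
p=cv2.imread("pics/top1.png")[60:380,160:480]
cv2.imwrite("pics/top1c.png",cv2.resize(p,(800,600) if 0 else (600,600),interpolation=cv2.INTER_CUBIC))
```

```text
(no output)
```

View pics/top1c.png

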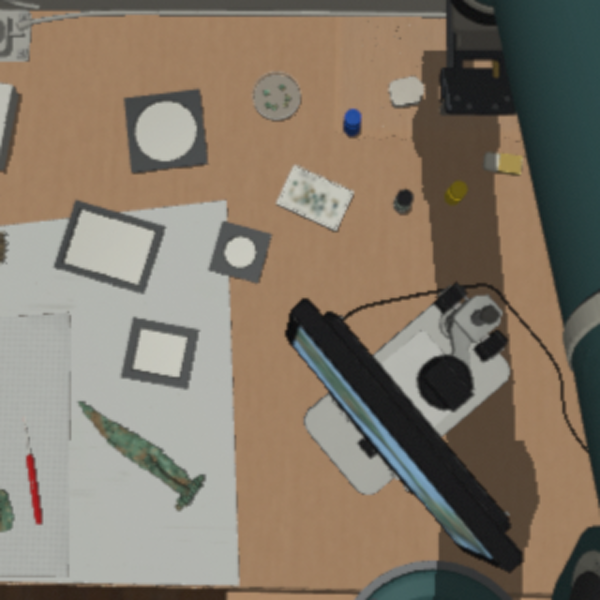

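View pics/scene1.png

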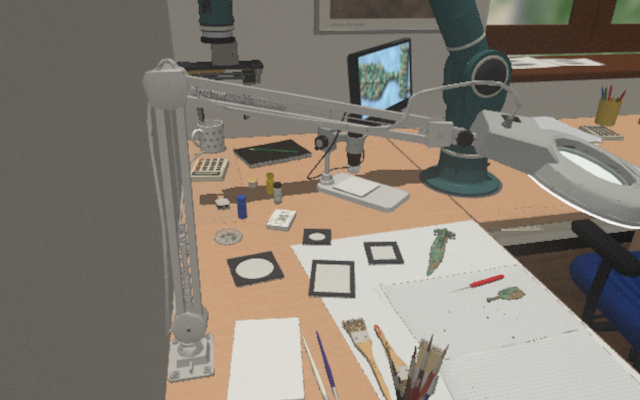

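Run:
```python
from h import *
c=camera("scene")
T=c["T"];print(np.round(T,3),c["fx"],c["cx"],c["cy"])
for n,uv in dict(lampbase=(190,370),boxtray=(332,278),vial_tray=(317,237),dish=(229,241),bk=(278,203),blue=(241,218),yel=(269,194)).items(): print(n,w(c,uv,0).round())
d=camera("wrist");save(d,"w1.png");print(np.round(d["T"],3),d["fx"])
t=cv2.imread("pics/top1.png");
cv2.imwrite("pics/tw.png",np.vstack([t,d["pixels"][:,:,::-1]])[:, :]) if 0 else cv2.imwrite("pics/tw.png",cv2.resize(np.vstack([t,d["pixels"][:,:,::-1]]),None,fx=.75,fy=.75,interpolation=cv2.INTER_AREA))
```

```text
[[-9.74000e-01 -8.90000e-02  2.10000e-01  6.76671e+02]
 [ 2.28000e-01 -4.34000e-01  8.72000e-01  1.12784e+03]
 [ 1.40000e-02  8.97000e-01  4.43000e-01  5.47113e+02]
 [ 0.00000e+00  0.00000e+00  0.00000e+00  1.00000e+00]] 475.19634926090794 323.0890133591478 199.10805529528872
lampbase [[744. 573.   0.]]
boxtray [[479. 392.   0.]]
vial_tray [[474. 235.   0.]]
dish [[666. 212.   0.]]
bk [[534.  50.   0.]]
blue [[633. 111.   0.]]
yel [[550.  -8.   0.]]
[[ 1.00000e+00 -0.00000e+00 -0.00000e+00  6.51522e+02]
 [ 0.00000e+00  9.66000e-01  2.59000e-01  7.34230e+01]
 [ 0.00000e+00 -2.59000e-01  9.66000e-01  3.84486e+02]
 [ 0.00000e+00  0.00000e+00  0.00000e+00  1.00000e+00]] 288.1456418774381
```

View pics/tw.png

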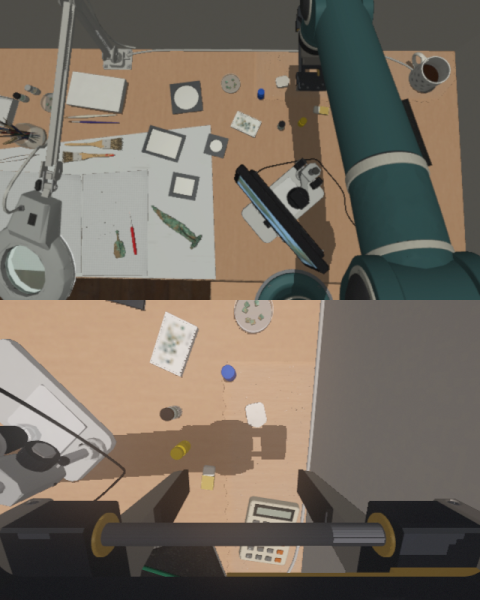

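```bash
cat >> h.py <<'E'
from scipy.optimize import least_squares
D=dict(sample_box=(52,80,23),petri_dish=(60,0,12),loupe=(33,41,14),vial=(22,0,56),box_tray=(86,114,7),dish_tray=(94,94,7),lens_tray=(72,80,7),vial_tray=(62,62,7),eraser=(23,46,13))
A=np.linspace(0,2*np.pi,48,endpoint=False);U=np.c_[np.cos(A),np.sin(A)]
def proj(c,P):
    T=np.array(c["T"]);q=(P-T[:3,3])@T[:3,:3]
    return np.c_[c["cx"]-c["fx"]*q[:,0]/q[:,2],c["cy"]+c["fy"]*q[:,1]/q[:,2]]
def pts(n,p,z0=0):
    a,b,h=D[n]
    if b: 
        B=np.array([[-a,-b],[a,-b],[a,b],[-a,b]])/2; s,k=np.sin(np.radians(p[2])),np.cos(np.radians(p[2])); B=B@np.array([[k,s],[-s,k]])
    else: B=a/2*U
    B=B+p[:2]
    return np.vstack([np.c_[B,0*B[:,:1]+z] for z in (z0,z0+h)])
def obs(n,c,guess,tol=25,conf=.15,z0=0):
    g=proj(c,np.array([[*guess[:2],z0+D[n][2]/2]]))[0]
    for s in spotter.silhouettes(n,c):
        e=s["extent"]
        if s["confidence"]>conf and np.hypot(e[0]-g[0],e[1]-g[1])<tol:
            m=s["pixels"].astype(np.uint8)
            k=max(cv2.findContours(m,0,2)[0],key=cv2.contourArea)[:,0,:].astype(float)
            if m.sum()<20 or k[:,0].min()<2 or k[:,0].max()>637 or k[:,1].min()<2 or k[:,1].max()>397: continue
            return c,(k@U.T).max(0)+.5*np.abs(U).max(1)*1.0,s["confidence"]
def fit(n,O,guess,z0=0):
    if not O: return None
    best=None
    for y in ((guess[2],) if len(guess)>2 else (0,30,60,90,120,150)):
        r=least_squares(lambda p:np.concatenate([((proj(c,pts(n,p,z0))@U.T).max(0)-h)*w_ for c,h,w_ in ((c,h,np.linalg.norm(np.array(c["T"])[:3,3]-[*guess[:2],0])/c["fx"]) for c,h,_ in O)]),[*guess[:2],y],loss="soft_l1",f_scale=1.5)
        if best is None or r.cost<best.cost: best=r
    return best.x.round(1),round(float(np.sqrt(np.mean(best.fun**2))),2)
def tri(c1,u1,c2,u2):
    a,b=[np.array(c["T"])[:3,3] for c in(c1,c2)];d=w(c1,u1,0)[0]-a;e=w(c2,u2,0)[0]-b
    s=np.linalg.lstsq(np.c_[d,-e],b-a,rcond=None)[0];return ((a+s[0]*d+b+s[1]*e)/2).round(),round(np.linalg.norm(a+s[0]*d-b-s[1]*e))
E
python3 - <<'E'
from h import *
G=dict(sample_box=(537,146),petri_dish=(664,195),loupe=(668,36),vial=(530,43),box_tray=(476,393),dish_tray=(620,330),lens_tray=(350,327),vial_tray=(473,233),eraser=(582,-79))
C={k:camera(k) for k in("top","scene","wrist")}
for n,g in G.items():
    O={k:obs(n,c,g) for k,c in C.items()};O={k:o for k,o in O.items() if o}
    print(n,"all",fit(n,list(O.values()),g),*[(k,fit(n,[o],g),round(o[2],2)) for k,o in O.items()])
t,s=C["top"],C["scene"]
f=lambda a,b:(a/.75,b/.75)
for n,(a,b) in dict(lampjoint=(f(52,180),(465,138)),lamphead=(f(32,262),(590,160)),monL=(f(238,168),(411,38)),monR=(f(318,270),(349,55)),lamppost=(f(97,3),(166,85))).items(): print(n,tri(t,a,s,b))
print(readout.observe()["t"])
E
```

```text
sample_box all (array([539.8, 145. , -22.4]), 5.88) ('top', (array([538.3, 146.3, 155.7]), 3.76), 0.92) ('scene', (array([540.5, 152.3, 159.9]), 6.09), 0.97) ('wrist', (array([543.4, 141.6, -25.5]), 3.99), 0.71)
petri_dish all (array([667. , 199.9, 150. ]), 0.8) ('scene', (array([667. , 199.9, 150. ]), 0.8), 0.66)
loupe all (array([672.2,  36.3, 186.1]), 3.85) ('top', (array([670.7,  36.5,   6.2]), 3.85), 0.67) ('scene', (array([672.5,  41.2, 179.5]), 3.77), 0.7) ('wrist', (array([672.9,  35. ,  12.6]), 3.14), 0.62)
vial all (array([535.1,  39.1,   0. ]), 11.01) ('top', (array([531.3,  41.5,  90. ]), 3.06), 0.57) ('scene', (array([546.1, -10.5,  60. ]), 2.42), 0.7) ('wrist', (array([534.6,  39.6,   0. ]), 1.24), 0.75)
box_tray all (array([477. , 394.6, -15.7]), 2.75) ('top', (array([476.7, 393.7, -16.5]), 3.19), 0.95) ('scene', (array([477.8, 395.8, -15.2]), 1.99), 0.65)
dish_tray all (array([621.4, 330.9,  97.3]), 1.66) ('top', (array([620.4, 330.3,   7.2]), 1.12), 0.86) ('scene', (array([622.4, 332.9,   7.6]), 1.59), 0.79)
lens_tray all (array([350. , 328. , -10.1]), 3.12) ('top', (array([349.3, 328.2, 170.7]), 1.85), 0.82) ('scene', (array([352. , 327.5, 165.6]), 3.76), 0.84)
vial_tray all (array([473.1, 236. , 166.3]), 1.94) ('top', (array([472. , 235.7, -15.3]), 1.73), 0.76) ('scene', (array([474.7, 238. , 166.9]), 1.73), 0.87)
eraser all (array([585.1, -80. , 174.6]), 3.6) ('top', (array([584.1, -78.3,  -4.3]), 2.7), 0.74) ('scene', (array([586.1, -79.3,  -5.2]), 4.12), 0.66) ('wrist', (array([585.3, -82.9,  -7.3]), 2.98), 0.84)
lampjoint (array([347., 557., 332.]), 20)
lamphead (array([174., 604., 303.]), 18)
monL (array([330., 178., 420.]), 114)
monR (array([262., -20., 358.]), 151)
lamppost (array([728., 453., 394.]), 15)
2.2
```

Request:
play_rows(
  steps="-0 0 0 0 0 0 1; 4 -3 0.5 0 0 0.1 1; 8 -6 1 0 0 0.2 1; 12 -9 2 0 0 0.3 1; 14.5 -10.9 2.5 0 0 0.4 1; 14.5 -10.9 2.5 0 0 0.42 1; 14.5 -10.9 2.5 0 0 0.42 1",
  squeeze=20,
)

```text
t: 3.08
tcp_pos: [541.9, 144.1, 150.6]
tcp_rot: [179.9, -0.0, 65.9]
ft_force: [0.5, -1.4, -0.0]
finger_gap: 0.999
```

Run:
```python
from h import *
C={k:camera(k) for k in("top","scene","wrist")}
t,s,d=C["top"],C["scene"],C["wrist"]
o=readout.observe();print(o["tcp_pos"].round(1),o["tcp_rot"].round(1),o["t"])
for n,g in dict(sample_box=(540,145),petri_dish=(664,198),vial_tray=(473,235),vial=(534,40),loupe=(671,37)).items():
    q=obs(n,d,g,60); print(n,q and (fit(n,[q],g),q[2]))
f=lambda a,b:(a/.75,b/.75)
for n,(a,b) in dict(monL=(f(238,168),(349,55)),monR=(f(318,270),(411,38))).items(): print(n,tri(t,a,s,b))
save(d,"w2.png")
```

```text
[542.  143.6 150.4] [180.    0.   65.8] 3.225
sample_box ((array([541. , 145.2, 156.1]), 1.99), 0.62)
petri_dish ((array([667.2, 193.3, 120. ]), 0.54), 0.58)
vial_tray ((array([473.7, 233.7,  75.4]), 1.21), 0.85)
vial ((array([548.,   3.,  60.]), 12.53), 0.79)
loupe ((array([672.6,  34.8,  13.5]), 3.85), 0.69)
monL (array([388., 155., 380.]), 7)
monR (array([193.,   3., 390.]), 2)
```

View pics/w2.png

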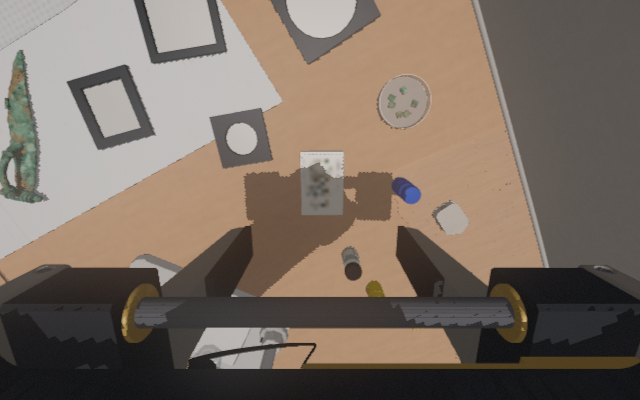

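Request:
play_rows(
  steps="0.1 -0.15 4 0 0 0 1; 0.1 -0.15 8 0 0 0 1; 0.1 -0.15 12 0 0 0 1; 0.1 -0.15 14.6 0 0 0 1; 0.1 -0.15 14.6 0 0 0 1; 0.1 -0.15 14.6 0 0 0 0.4; 0.1 -0.15 14.6 0 0 0 0.4; 0.1 -0.15 14.6 0 0 0 0.4; 0.1 -0.15 14.6 0 0 0 0.4",
  squeeze=20,
)

```text
t: 4.6
tcp_pos: [540.4, 146.6, 4.9]
tcp_rot: [180.0, -0.0, 65.9]
ft_force: [0.2, 0.2, -0.3]
finger_gap: 0.587
```

Request:
play_rows(
  steps="0 0 0 0 0 0 0.4; 0 0 0 0 0 0 0.4; 0 0 -2 0 0 0 0.4; 0 0 -5 0 0 0 0.4; 0 0 -8 0 0 0 0.4; 0 0 -8 0 0 0 0.4",
)

```text
t: 5.35
tcp_pos: [541.9, 147.0, 86.4]
tcp_rot: [179.8, -0.2, 65.9]
ft_force: [0.3, 0.3, -0.2]
finger_gap: 0.4
```

```bash
cat >> h.py <<'E'
def go(x,y,z,psi):
    o=readout.observe();p=o["tcp_pos"];a=np.radians(o["tcp_rot"][2]);d=np.array([x,y])-p[:2]
    print("tcp",p.round(1),o["tcp_rot"].round(1),"gap",round(o["finger_gap"],3),"t",o["t"])
    print("  move cm",(np.array([d@[np.cos(a),np.sin(a)],d@[np.sin(a),-np.cos(a)],p[2]-z])/10).round(2),"az",round(float(np.radians((o["tcp_rot"][2]-psi+180)%360-180)),3))
E
python3 - <<'E'
from h import *
go(477,394.5,90,74)
E
```

```text
tcp [541.9 147.   86.4] [179.8  -0.2  65.9] gap 0.4 t 5.35
  move cm [ 19.95 -16.02  -0.36] az -0.141
```

Run:
```python
from h import *
d=camera("wrist");save(d,"w3.png")
q=obs("sample_box",d,(540,145),150);print(q and (fit("sample_box",[q],(540,145)),q[2]))
q=obs("sample_box",camera("scene"),(540,145),50);print(q and (fit("sample_box",[q],(540,145)),q[2]))
```

```text
None
((array([540.3, 154.7, -22.9]), 4.04), 0.89)
```

View pics/w3.png

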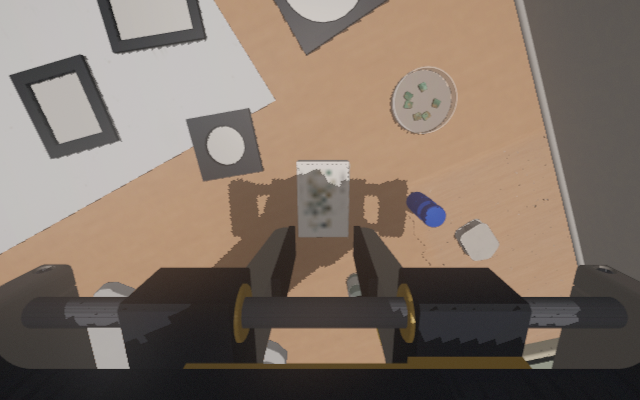

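Request:
play_rows(
  steps="-0.1 0 0 0 0 0 1; -0.1 0 0 0 0 0 1; -0.1 0 0 0 0 0 1; -0.1 0 0 0 0 0 1; -0.1 0 2 0 0 0 1; -0.1 0 5 0 0 0 1; -0.1 0 8.3 0 0 0 1; -0.1 0 8.3 0 0 0 1; -0.1 0 8.3 0 0 0 1",
  squeeze=30,
)

```text
t: 6.68
tcp_pos: [540.4, 145.8, 2.2]
tcp_rot: [179.9, -0.0, 65.9]
ft_force: [0.0, -0.3, 0.3]
finger_gap: 1.001
```

Request:
play_rows(
  steps="0 0 0 0 0 0 0; 0 0 0 0 0 0 0; 0 0 0 0 0 0 0; 0 0 0 0 0 0 0; 0 0 0 0 0 0 0; 0 0 0 0 0 0 0; 0 0 0 0 0 0 0; 0 0 0 0 0 0 0",
)

```text
t: 7.68
tcp_pos: [539.6, 145.6, 1.2]
tcp_rot: [-180.0, 0.0, 65.9]
ft_force: [-0.5, 0.4, -0.6]
finger_gap: 0.153
```

Run:
```python
from h import *
d=camera("wrist");save(d,"w4.png");s=camera("scene");save(s,"s4.png",(180,120,400,300),2)
cv2.imwrite("pics/c4.png",np.hstack([cv2.resize(d["pixels"],(480,300))[:,:,::-1],cv2.resize(s["pixels"][140:290,200:360],(320,300))[:,:,::-1]]))
```

```text
(no output)
```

View pics/c4.png

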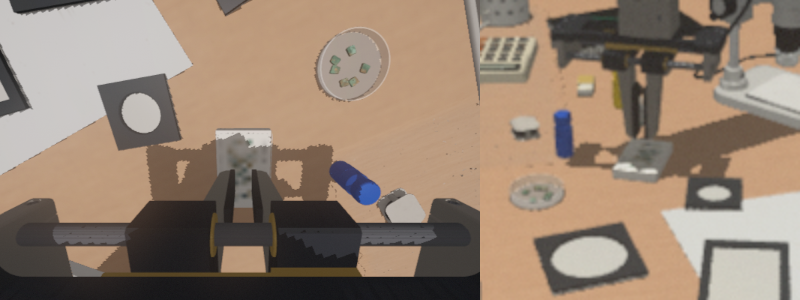

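Run:
```python
from h import *
d=camera("wrist");s=camera("scene");t=camera("top");o=readout.observe();print(o["tcp_pos"],o["finger_gap"])
for k,c in dict(w=d,s=s,t=t).items():
    print(k,"tcp->",proj(c,o["tcp_pos"][None]).round(1))
    for q in spotter.silhouettes("sample_box",c)[:2]: print(q["confidence"],np.round(q["extent"],1))
    q=obs("sample_box",c,(540,150),150);print(q and fit("sample_box",[q],(540,150)))
P=s["pixels"][190:250,250:320];D_=d["pixels"][150:300,250:390]
cv2.imwrite("pics/c5.png",np.hstack([cv2.resize(D_,(420,450),interpolation=2)[:,:,::-1],cv2.resize(P,(380,450) ,interpolation=2)[:,:,::-1]]))
```

```text
[539.64831557 145.57630113   1.26989776] 0.0020497074055479438
w tcp-> [[322.5 221.9]]
0.88 [325.4 225.8  76.1 105.1]
(array([541.3, 146.8, -24.1]), 8.83)
s tcp-> [[281.7 220.6]]
0.6 [281.4 219.8  27.1  23.7]
(array([540.6, 154.7, -22.2]), 4.82)
t tcp-> [[327.9 165.3]]
None
```

View pics/c5.png

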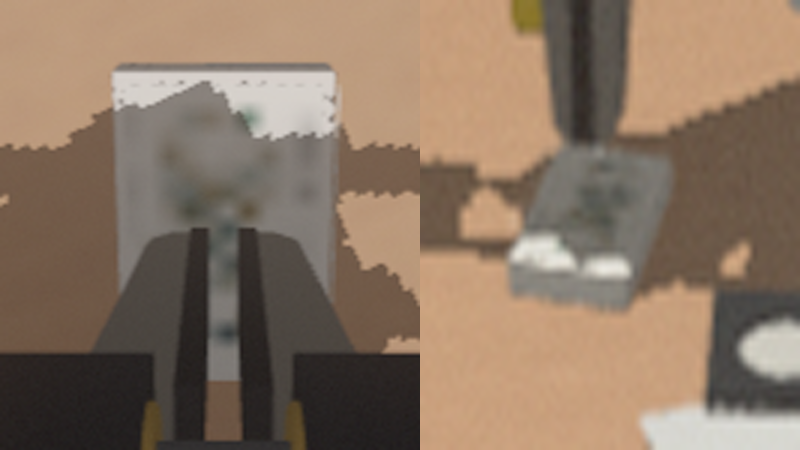

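Run:
```python
from h import *
d=camera("wrist");s=camera("scene");o=readout.observe();p=o["tcp_pos"]
for z in (1.3,12,23,30):
    q=np.array([[p[0],p[1],z]]);print(z,proj(d,q).round(1),proj(s,q).round(1))
print(np.array(d["T"])[:3,3])
# does the wrist camera agree with table objects?
for n,g in dict(vial_tray=(473,235),petri_dish=(666,197)).items():
    q=obs(n,d,g,80); 
    if q: print(n,fit(n,[q],g),q[2])
B=pts("sample_box",(541,146,-24));print(proj(d,B).round(),proj(s,B).round())
```

```text
1.3 [[322.5 221.9]] [[281.7 220.6]]
12 [[322.4 226.8]] [[281.6 216.6]]
23 [[322.4 232.4]] [[281.4 212.5]]
30 [[322.3 236.2]] [[281.4 209.8]]
[570.82187149 212.71465867 210.45880444]
petri_dish (array([667.4, 193.8,  90. ]), 0.6) 0.72
[[292. 267.]
 [356. 267.]
 [359. 169.]
 [288. 169.]
 [288. 282.]
 [360. 282.]
 [363. 174.]
 [284. 174.]] [[296. 215.]
 [275. 212.]
 [266. 228.]
 [287. 231.]
 [296. 206.]
 [275. 204.]
 [265. 219.]
 [287. 222.]]
```

Request:
play_rows(
  steps="0.05 0.05 0 0 0 0 1; 0.05 0.05 0 0 0 0 1; 0.05 0.05 0 0 0 0 1; 0.05 0.05 0 0 0 0 1; 0.05 0.05 0 0 0 0 1; 0.05 0.05 0 0 0 0 1; 0.05 0.05 0 0 0 0 1; 0.05 0.05 0.4 0 0 0 1; 0.05 0.05 0.8 0 0 0 1; 0.05 0.05 0.8 0 0 0 1",
  squeeze=20,
)

```text
t: 9.68
tcp_pos: [539.9, 145.7, -7.3]
tcp_rot: [-180.0, 0.0, 65.9]
ft_force: [-0.3, 0.4, -0.5]
finger_gap: 0.997
```

Run:
```python
from h import *
o=readout.observe();p=o["tcp_pos"];print(p.round(1),o["ft_force"].round(1),o["finger_gap"])
s=camera("scene")
for z in (p[2],10,20,30): print(z,proj(s,np.array([[p[0]+k*46*np.cos(np.radians(24)),p[1]-k*46*np.sin(np.radians(24))+dy,z] for k in(-1,1) for dy in (0,9)])).round(1).tolist())
cv2.imwrite("pics/c6.png",cv2.resize(s["pixels"][180:250,230:330],(800,560),interpolation=2)[:,:,::-1])
```

```text
[539.9 145.7  -7.3] [-0.3  0.4 -0.5] 0.9973657248488278
-7.266244810236196 [[300.5, 225.8], [301.2, 227.6], [263.1, 221.8], [263.5, 223.6]]
10 [[300.5, 219.4], [301.2, 221.2], [262.8, 215.4], [263.2, 217.2]]
20 [[300.4, 215.6], [301.1, 217.4], [262.6, 211.7], [263.0, 213.4]]
30 [[300.4, 211.8], [301.1, 213.6], [262.4, 207.9], [262.8, 209.7]]
```

View pics/c6.png

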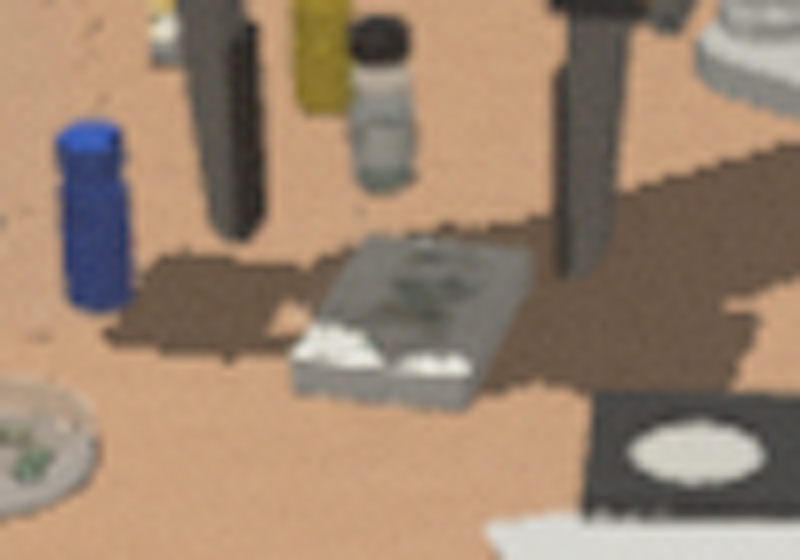

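Request:
play_rows(
  steps="0.05 0 0.4 0 0 0 1; 0.05 0 0.8 0 0 0 1; 0.05 0 1.2 0 0 0 1; 0.05 0 1.5 0 0 0 1; 0.05 0 1.5 0 0 0 1",
)

```text
t: 10.35
tcp_pos: [540.3, 146.2, -22.1]
tcp_rot: [-180.0, 0.0, 65.9]
ft_force: [1.1, -0.5, 0.3]
finger_gap: 1.003
```

Request:
play_rows(
  steps="0 0 0.2 0 0 0 1; 0 0 0.3 0 0 0 1; 0 0 0.3 0 0 0 1",
)

```text
t: 10.72
tcp_pos: [540.5, 146.3, -24.8]
tcp_rot: [-180.0, 0.0, 65.9]
ft_force: [-0.5, 0.7, -0.3]
finger_gap: 0.997
```

Request:
play_rows(
  steps="0 0 0.1 0 0 0 1; 0 0 0.2 0 0 0 1; 0 0 0.2 0 0 0 1",
)

```text
t: 11.1
tcp_pos: [540.5, 146.2, -26.8]
tcp_rot: [-180.0, 0.0, 65.9]
ft_force: [-0.0, -0.0, -0.6]
finger_gap: 1.0
```

Request:
play_rows(
  steps="0 0 0.1 0 0 0 1; 0 0 0.2 0 0 0 1; 0 0 0.2 0 0 0 1",
)

```text
t: 11.48
tcp_pos: [540.4, 146.2, -28.8]
tcp_rot: [-180.0, 0.0, 65.9]
ft_force: [-0.1, 0.1, 0.2]
finger_gap: 1.002
```

Request:
play_rows(
  steps="0 0 0 0 0 0 0.45; 0 0 0 0 0 0 0.3; 0 0 0 0 0 0 0.3; 0 0 0 0 0 0 0.3; 0 0 0 0 0 0 0.3; 0 0 0 0 0 0 0.3; 0 0 0 0 0 0 0.3",
  squeeze=20,
)

```text
t: 12.35
tcp_pos: [540.5, 146.3, -28.7]
tcp_rot: [180.0, 0.0, 65.9]
ft_force: [-0.0, -0.3, 1.1]
finger_gap: 0.57
```

Request:
play_rows(
  steps="0 0 -2 0 0 0 0.3; 0 0 -4 0 0 0 0.3; 0 0 -6 0 0 0 0.3; 0 0 -8 0 0 0 0.3; 0 0 -9 0 0 0 0.3; 0 0 -9 0 0 0 0.3",
)

```text
t: 13.1
tcp_pos: [540.9, 146.4, 61.7]
tcp_rot: [179.9, -0.0, 65.9]
ft_force: [0.8, -0.6, 0.7]
finger_gap: 0.571
```

Run:
```python
from h import *
go(477,394.3,60,74)
c=camera("wrist")
for n,g in dict(box_tray=(477,394.3),dish_tray=(621,331),vial_tray=(473,236)).items():
    q=obs(n,c,g,60);print(n,q and (fit(n,[q],g),q[2]))
q=obs("sample_box",c,(540,146),80,z0=90)
if q: print(fit("sample_box",[q],(540,146,-24),z0=88))
```

```text
tcp [540.9 146.4  61.7] [179.9  -0.   65.9] gap 0.571 t 13.1
  move cm [ 20.03 -15.94   0.17] az -0.141
box_tray None
dish_tray None
vial_tray ((array([474.1, 234. ,  75.2]), 0.57), 0.71)
(array([541.5, 145.9, -24.1]), 6.25)
```

Request:
play_rows(
  steps="3 -2.4 0 0 0 0 0.3; 7 -5.6 0 0 0 0 0.3; 10 -8 0 0 0 -0.07 0.3; 12 -9.6 0 0 0 -0.14 0.3; 12 -9.6 0 0 0 -0.14 0.3",
)

```text
t: 13.98
tcp_pos: [500.9, 296.6, 60.9]
tcp_rot: [-180.0, -0.0, 74.1]
ft_force: [-0.3, -1.2, -0.6]
finger_gap: 0.568
```

Run:
```python
from h import *
c=camera("wrist")
for n,g in dict(box_tray=(477,394.3),dish_tray=(621,331),vial_tray=(473,236),lens_tray=(350,328)).items():
    q=obs(n,c,g,60);print(n,q and (fit(n,[q],g),q[2]))
go(477,394.3,0,74)
```

```text
box_tray ((array([478.7, 391.9, 164. ]), 1.16), 0.73)
dish_tray ((array([622.3, 328.4,  97.7]), 0.59), 0.84)
vial_tray None
lens_tray ((array([351.5, 326.5,  -9.8]), 1.1), 0.71)
tcp [502.7 292.9  61.2] [1.80e+02 1.00e-01 7.38e+01] gap 0.566 t 14.225
  move cm [ 9.02 -5.3   6.12] az -0.004
```

Request:
play_rows(
  steps="3 -1.7 0 0 0 0 0.3; 6 -3.4 0 0 0 0 0.3; 8.87 -5.12 0 0 0 0 0.3; 8.87 -5.12 0 0 0 0 0.3; 8.87 -5.12 2 0 0 0 0.3; 8.87 -5.12 4 0 0 0 0.3; 8.87 -5.12 5.5 0 0 0 0.3; 8.87 -5.12 6.5 0 0 0 0.3; 8.87 -5.12 6.5 0 0 0 0.3",
)

```text
t: 15.35
tcp_pos: [476.7, 393.7, -4.9]
tcp_rot: [-179.9, 0.1, 73.9]
ft_force: [-0.4, 0.3, 0.1]
finger_gap: 0.566
```

Run:
```python
from h import *
go(478.2,392.5,-25.3,74)
c=camera("scene");P=c["pixels"][225:325,270:400];cv2.imwrite("pics/c7.png",cv2.resize(P,(780,600),interpolation=2)[:,:,::-1])
```

```text
tcp [476.7 393.7  -4.9] [-1.799e+02  1.000e-01  7.390e+01] gap 0.566 t 15.35
  move cm [-0.08  0.18  2.04] az -0.001
```

View pics/c7.png

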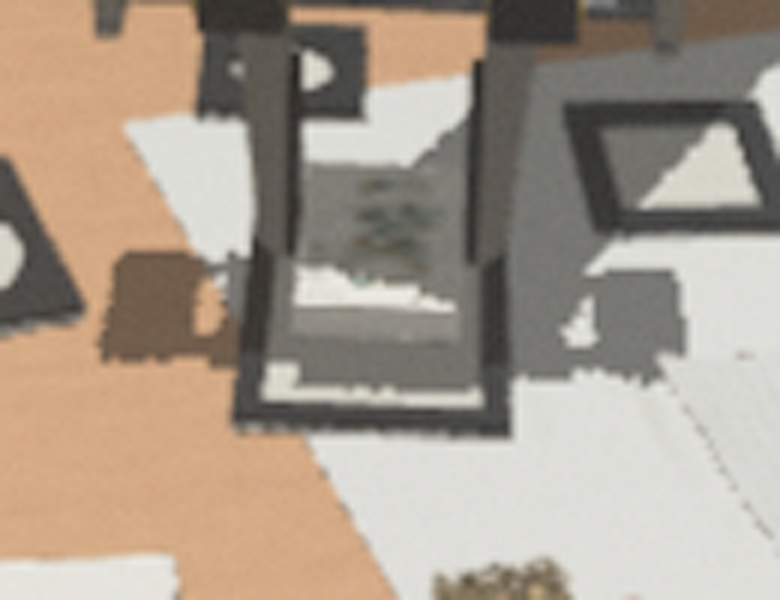

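Request:
play_rows(
  steps="-0.05 0.15 0.5 0 0 0 0.3; -0.05 0.15 1 0 0 0 0.3; -0.05 0.15 1.4 0 0 0 0.3; -0.05 0.15 1.7 0 0 0 0.3; -0.05 0.15 1.7 0 0 0 0.3; -0.05 0.15 1.7 0 0 0 0.3",
)

```text
t: 16.15
tcp_pos: [478.5, 393.6, -20.6]
tcp_rot: [180.0, -0.0, 74.0]
ft_force: [0.1, -0.4, -0.2]
finger_gap: 0.571
```

Request:
play_rows(
  steps="0 0 0.1 0 0 0 0.3; 0 0 0.2 0 0 0 0.3; 0 0 0.2 0 0 0 0.3",
)

```text
t: 16.52
tcp_pos: [478.4, 393.4, -22.8]
tcp_rot: [180.0, 0.0, 74.0]
ft_force: [0.4, 0.2, -1.0]
finger_gap: 0.57
```

Request:
play_rows(
  steps="0 0 0.1 0 0 0 0.3; 0 0 0.2 0 0 0 0.3; 0 0 0.2 0 0 0 0.3",
)

```text
t: 16.9
tcp_pos: [478.3, 393.4, -24.9]
tcp_rot: [-180.0, 0.0, 74.0]
ft_force: [-0.3, -0.0, -0.0]
finger_gap: 0.57
```

Request:
play_rows(
  steps="0 0 0 0 0 0 0.6; 0 0 0 0 0 0 0.7; 0 0 0 0 0 0 0.8; 0 0 0 0 0 0 0.8; 0 0 -2 0 0 0 0.8; 0 0 -5 0 0 0 0.9; 0 0 -10 0 0 0 1; 0 0 -14 0 0 0 1; 0 0 -14 0 0 0 1",
)

```text
t: 18.02
tcp_pos: [480.8, 395.6, 120.7]
tcp_rot: [179.7, -0.4, 73.9]
ft_force: [0.5, 0.3, 0.4]
finger_gap: 1.003
```

Run:
```python
from h import *
go(667,195,115,74)
c=camera("wrist");s=camera("scene")
for k in (c,s):
  for n,g,z in (("box_tray",(478,393),0),("sample_box",(478,393),3)):
    q=obs(n,k,g,60,z0=z);print(n,q and (fit(n,[q],g,z0=z),q[2]))
P=c["pixels"][100:260,220:420];cv2.imwrite("pics/c8.png",cv2.resize(P,(700,560),interpolation=2)[:,:,::-1])
```

```text
tcp [480.8 395.6 120.7] [179.7  -0.4  73.9] gap 1.003 t 18.025
  move cm [-14.13  23.44   0.57] az -0.001
box_tray ((array([478.3, 393. , 164.3]), 0.94), 0.55)
sample_box ((array([479.7, 393.4, -16. ]), 2.18), 0.69)
box_tray ((array([478.5, 397.2, 165.2]), 1.63), 0.55)
sample_box None
```

View pics/c8.png

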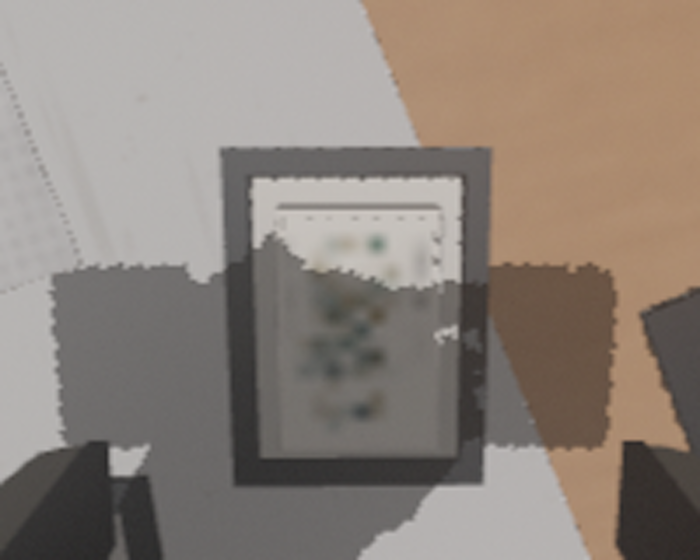

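Run:
```python
from h import *
import scipy.spatial.transform as t
# wrist camera pose of picture w2: relative to the tool fixed; derive from now
c=camera("wrist");o=readout.observe()
def M(p,r): 
    m=np.eye(4);m[:3,:3]=t.Rotation.from_euler("xyz",r,degrees=True).as_matrix();m[:3,3]=p;return m
X=np.linalg.inv(M(o["tcp_pos"],o["tcp_rot"]))@np.array(c["T"])
c2=dict(c);c2["T"]=M([542,143.6,150.4],[180,0,65.8])@X
print(w(c2,[(478,20),(520,135),(562,270)],0).round())
q=obs("petri_dish",c,(667,194),80);print(q and (fit("petri_dish",[q],(667,194)),q[2]))
go(660,185,110,74)
```

```text
[[ 774.  240.    0.]
 [ 785.   99.    0.]
 [ 793. -105.    0.]]
None
tcp [477.9 393.  114.2] [-1.799e+02  1.000e-01  7.400e+01] gap 0.997 t 18.425
  move cm [-14.96  23.25   0.42] az -0.001
```

Request:
play_rows(
  steps="-1.5 2.7 0 0 0 -0.16 1; -3.1 5.3 0 0 0 -0.33 1; -4.6 7.9 0 0 0 -0.5 1; -6.2 10.5 0 0 0 -0.66 1; -7.7 13.2 0 0 0 -0.83 1; -9.3 15.8 0 0 0 -1 1; -10.8 18.4 0 0 0 -1.16 1; -12.4 21 0 0 0 -1.33 1; -13.9 23.7 0 0 0 -1.5 1; -13.9 23.7 0 0 0 -1.5 1",
)

```text
t: 19.68
tcp_pos: [669.1, 190.8, 113.9]
tcp_rot: [-179.9, -0.0, 159.6]
ft_force: [0.6, 0.4, 0.5]
finger_gap: 1.003
```

Request:
play_rows(
  steps="0 0 0 0 0 0 1; 0 0 0 0 0 0 1",
)

```text
t: 19.92
tcp_pos: [666.6, 196.2, 115.2]
tcp_rot: [180.0, -0.0, 160.0]
ft_force: [0.0, -0.5, 0.4]
finger_gap: 1.0
```

Run:
```python
from h import *
c=camera("wrist")
for n,g in dict(petri_dish=(667,194),loupe=(671,37),vial=(534,40),dish_tray=(622,329)).items():
    q=obs(n,c,g,60);print(n,q and (fit(n,[q],g),q[2]))
go(667.3,194,-15,160)
```

```text
petri_dish ((array([667.7, 193. ,  90. ]), 0.67), 0.82)
loupe ((array([673.6,  33.4,  17.4]), 4.3), 0.69)
vial ((array([545.7, -20.6, 150. ]), 2.08), 0.82)
dish_tray ((array([623. , 328.2,   7.8]), 1.22), 0.78)
tcp [667.5 195.1 115.5] [180.    0.  159.9] gap 0.995 t 20.175
  move cm [-0.02 -0.11 13.05] az -0.001
```

Request:
play_rows(
  steps="-0.06 -0.16 4 0 0 0 1; -0.06 -0.16 8 0 0 0 1; -0.06 -0.16 11 0 0 0 1; -0.06 -0.16 13 0 0 0 1; -0.06 -0.16 14.2 0 0 0 1; -0.06 -0.16 14.4 0 0 0 1; -0.06 -0.16 14.4 0 0 0 1",
)

```text
t: 21.05
tcp_pos: [668.5, 193.0, -27.8]
tcp_rot: [179.9, 0.1, 159.9]
ft_force: [-0.1, 0.3, 0.3]
finger_gap: 1.002
```

Request:
play_rows(
  steps="0 0 0.1 0 0 0 1; 0 0 0.15 0 0 0 1; 0 0 0.15 0 0 0 1",
)

```text
t: 21.42
tcp_pos: [667.9, 192.7, -29.9]
tcp_rot: [180.0, 0.0, 159.9]
ft_force: [0.3, 0.3, -0.4]
finger_gap: 0.999
```

Run:
```python
from h import *
o=readout.observe();p=o["tcp_pos"];a=np.radians(o["tcp_rot"][2]);print(p.round(1),o["ft_force"].round(1))
s=camera("scene");J=np.array([np.sin(a),-np.cos(a),0])
for z in(0,5,10): print(z,proj(s,np.array([[*p[:2],z]+k*50*J for k in(-1,1)])).round(1).tolist())
cv2.imwrite("pics/c9.png",cv2.resize(s["pixels"][195:275,190:280],(720,640),interpolation=2)[:600,:,::-1])
```

```text
[667.9 192.7 -29.9] [ 0.3  0.3 -0.4]
0 [[234.2, 225.8], [220.8, 248.6]]
5 [[234.1, 223.9], [220.6, 246.7]]
10 [[233.9, 222.0], [220.4, 244.6]]
```

View pics/c9.png

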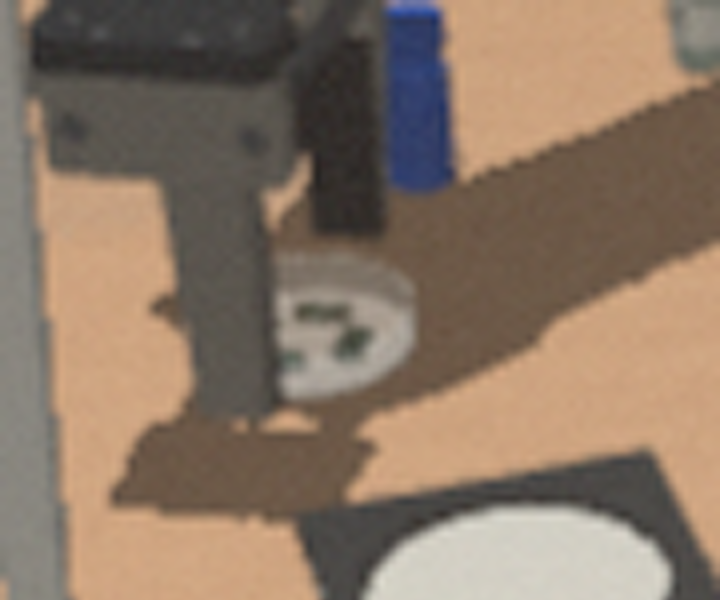

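Request:
play_rows(
  steps="0 0.05 0.1 0 0 0 1; 0 0.05 0.2 0 0 0 1; 0 0.05 0.2 0 0 0 1",
)

```text
t: 21.85
tcp_pos: [667.8, 193.2, -32.4]
tcp_rot: [-180.0, -0.0, 159.9]
ft_force: [-0.6, -0.4, -0.2]
finger_gap: 1.001
```

Request:
play_rows(
  steps="0 0 0.1 0 0 0 1; 0 0 0.15 0 0 0 1; 0 0 0.15 0 0 0 1",
)

```text
t: 22.22
tcp_pos: [667.9, 193.1, -33.8]
tcp_rot: [-180.0, -0.0, 159.9]
ft_force: [-0.2, -1.0, -0.6]
finger_gap: 1.001
```

Request:
play_rows(
  steps="0 0 0 0 0 0 0.6; 0 0 0 0 0 0 0.5; 0 0 0 0 0 0 0.45; 0 0 0 0 0 0 0.45; 0 0 0 0 0 0 0.45; 0 0 0 0 0 0 0.45; 0 0 0 0 0 0 0.45",
  squeeze=15,
)

```text
t: 23.1
tcp_pos: [668.0, 193.1, -33.7]
tcp_rot: [-180.0, 0.0, 159.9]
ft_force: [-0.0, -0.0, 1.0]
finger_gap: 0.64
```

Request:
play_rows(
  steps="0 0 -1 0 0 0 0.45; 0 0 -2.5 0 0 0 0.45; 0 0 -4 0 0 0 0.45; 0 0 -5 0 0 0 0.45; 0 0 -5 0 0 0 0.45; 0 0 -5 0 0 0 0.45",
)

```text
t: 23.85
tcp_pos: [667.6, 192.9, 16.0]
tcp_rot: [-180.0, -0.0, 159.9]
ft_force: [-0.8, 0.4, -0.8]
finger_gap: 0.637
```

Run:
```python
from h import *
go(622.7,328.4,16,160)
c=camera("wrist")
for n,g,z in (("dish_tray",(622.5,328.5),0),("petri_dish",(667,193),50)):
    q=obs(n,c,g,60,z0=z);print(n,q and (fit(n,[q],g,z0=z),q[2]))
```

```text
tcp [667.6 192.9  16. ] [-180.    -0.   159.9] gap 0.637 t 23.85
  move cm [ 8.88 11.18 -0.  ] az -0.002
dish_tray None
petri_dish ((array([667.5, 194. ,  60. ]), 0.29), 0.64)
```

Request:
play_rows(
  steps="1.5 1.9 0 0 0 0 0.45; 3.5 4.4 0 0 0 0 0.45; 5.5 6.9 0 0 0 0 0.45; 7.5 9.4 0 0 0 0 0.45; 8.9 11.1 0 0 0 0 0.45; 8.9 11.1 0 0 0 0 0.45; 8.9 11.1 0 0 0 0 0.45",
)

```text
t: 24.88
tcp_pos: [623.1, 326.6, 16.0]
tcp_rot: [-179.9, 0.0, 159.8]
ft_force: [0.2, -0.5, 0.2]
finger_gap: 0.639
```

Run:
```python
from h import *
c=camera("wrist")
for n,g,z in (("dish_tray",(622.5,328.5),0),("petri_dish",(622.5,328.5),50)):
    q=obs(n,c,g,60,z0=z);print(n,q and (fit(n,[q],g,z0=z),q[2]))
go(622.7,328,-20,160)
```

```text
dish_tray ((array([622.4, 329. ,   7.8]), 12.81), 0.74)
petri_dish ((array([623. , 327.6,   0. ]), 0.34), 0.63)
tcp [623.5 326.   16.2] [-180.     0.   159.8] gap 0.641 t 25.025
  move cm [0.14 0.16 3.62] az -0.004
```

Request:
play_rows(
  steps="0.06 0.06 1 0 0 0 0.45; 0.06 0.06 2 0 0 0 0.45; 0.06 0.06 3 0 0 0 0.45; 0.06 0.06 3.7 0 0 0 0.45; 0.06 0.06 4.1 0 0 0 0.45; 0.06 0.06 4.1 0 0 0 0.45; 0.06 0.06 4.1 0 0 0 0.45",
)

```text
t: 25.9
tcp_pos: [622.4, 329.0, -24.4]
tcp_rot: [180.0, 0.0, 159.9]
ft_force: [-0.4, 0.0, -0.4]
finger_gap: 0.637
```

Request:
play_rows(
  steps="0 0 0.1 0 0 0 0.45; 0 0 0.2 0 0 0 0.45; 0 0 0.3 0 0 0 0.45; 0 0 0.3 0 0 0 0.45",
)

```text
t: 26.4
tcp_pos: [622.1, 328.7, -27.8]
tcp_rot: [-180.0, -0.0, 159.9]
ft_force: [0.6, 0.9, -0.2]
finger_gap: 0.639
```

One more millimetre or so, then release.

Request:
play_rows(
  steps="0 0 0.1 0 0 0 0.45; 0 0 0.15 0 0 0 0.45; 0 0 0.15 0 0 0 0.45",
)

```text
t: 26.78
tcp_pos: [622.1, 328.7, -29.3]
tcp_rot: [-180.0, -0.0, 159.9]
ft_force: [-1.0, 0.2, -0.5]
finger_gap: 0.639
```

Request:
play_rows(
  steps="0 0 0 0 0 0 0.68; 0 0 0 0 0 0 0.74; 0 0 0 0 0 0 0.8; 0 0 -0.3 0 0 0 0.85; 0 0 -2 0 0 0 0.9; 0 0 -5 0 0 0 1; 0 0 -10 0 0 0 1; 0 0 -14 0 0 0 1; 0 0 -14 0 0 0 1; 0 0 -14 0 0 0 1",
)

```text
t: 28.02
tcp_pos: [621.9, 328.5, 111.0]
tcp_rot: [-180.0, 0.0, 159.9]
ft_force: [-0.3, -0.1, -0.2]
finger_gap: 1.001
```

Run:
```python
from h import *
c=camera("wrist");s=camera("scene");t=camera("top")
for k in (c,s,t):
  for n,g,z in (("dish_tray",(622.5,328.5),0),("petri_dish",(622.5,328.5),3)):
    q=obs(n,k,g,60,z0=z);print(n,q and (fit(n,[q],g,z0=z),q[2]))
go(671,36,110,97)
cv2.imwrite("pics/c10.png",np.hstack([cv2.resize(c["pixels"][60:260,200:450],(500,400),interpolation=2),cv2.resize(s["pixels"][235:310,220:290],(300,400),interpolation=2)])[:,:,::-1])
```

```text
dish_tray ((array([622.9, 328.1,  97.9]), 0.66), 0.58)
petri_dish ((array([622.1, 329.8,   0. ]), 0.4), 0.82)
dish_tray ((array([622.3, 332.1,  97.1]), 1.9), 0.6)
petri_dish ((array([621.1, 334.2,  60. ]), 0.91), 0.82)
dish_tray None
petri_dish None
tcp [622.  328.7 110.3] [-180.    -0.   159.9] gap 1.0 t 28.475
  move cm [-14.66 -25.8    0.03] az 1.098
```

View pics/c10.png

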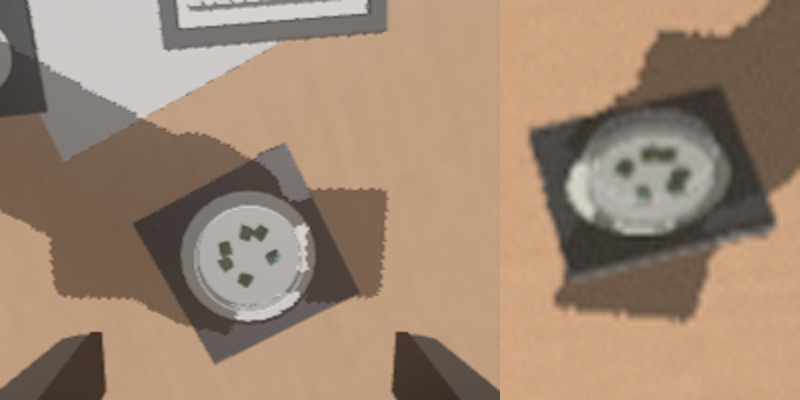

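Request:
play_rows(
  steps="-2 -3.4 0 0 0 0.13 1; -4.2 -7.2 0 0 0 0.28 1; -6.4 -11 0 0 0 0.43 1; -8.6 -14.9 0 0 0 0.58 1; -10.8 -18.7 0 0 0 0.73 1; -13 -22.5 1 0 0 0.88 1; -14.9 -25.8 2.5 0 0 1.01 1; -14.9 -25.8 4 0 0 1.01 1; -14.9 -25.8 4 0 0 1.01 1; -14.9 -25.8 4 0 0 1.01 1",
)

```text
t: 29.72
tcp_pos: [673.5, 37.6, 71.1]
tcp_rot: [180.0, -0.1, 102.2]
ft_force: [-0.2, -0.1, -0.7]
finger_gap: 1.002
```

Run:
```python
from h import *
c=camera("wrist")
q=obs("loupe",c,(672,35),60);print(q and (fit("loupe",[q],(672,35)),q[2]))
for s in spotter.silhouettes("loupe",c)[:1]:
    k=max(cv2.findContours(s["pixels"].astype(np.uint8),0,2)[0],key=cv2.contourArea)[:,0,:]
    print(cv2.minAreaRect(w(c,k,14)[:,:2].astype(np.float32)),s["extent"])
    x,y=[int(v) for v in s["extent"][:2]]
go(672,35,-30,102)
P=c["pixels"][max(0,y-50):y+50,x-60:x+60];cv2.imwrite("pics/c11.png",cv2.resize(P,(720,600),interpolation=2)[:,:,::-1])
```

```text
((array([673. ,  34.4, 190.3]), 3.77), 0.6)
((673.09765625, 36.05774688720703), (31.5944881439209, 43.81343460083008), 11.242204666137695) [322.2, 203.8, 30.1, 44.8]
tcp [673.8  36.7  71.6] [179.9  -0.  102.1] gap 1.004 t 29.875
  move cm [-0.12 -0.21 10.16] az 0.002
```

View pics/c11.png

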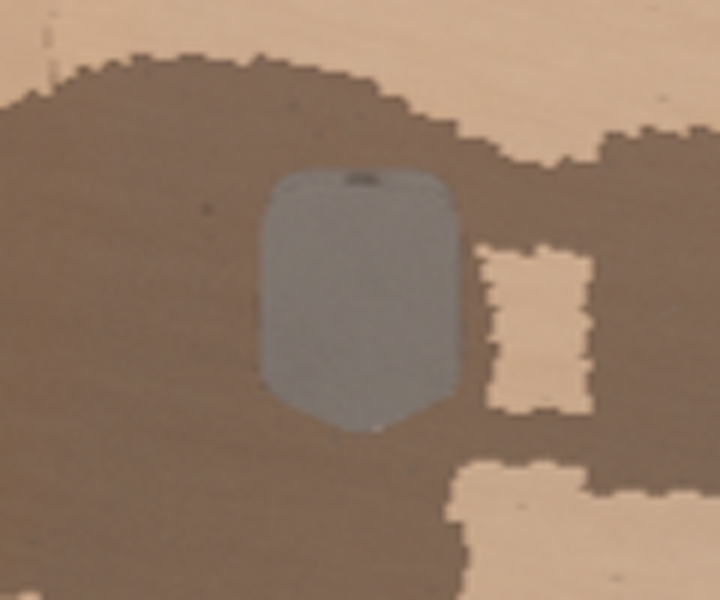

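Request:
play_rows(
  steps="-0.1 -0.1 3 0 0 0 1; -0.1 -0.1 6 0 0 0 1; -0.1 -0.1 8.5 0 0 0 0.9; -0.1 -0.1 9.8 0 0 0 0.8; -0.1 -0.1 10.25 0 0 0 0.8; -0.1 -0.1 10.25 0 0 0 0.8",
  squeeze=20,
)

```text
t: 30.62
tcp_pos: [673.2, 34.2, -31.1]
tcp_rot: [179.9, 0.0, 102.0]
ft_force: [-0.3, 0.1, 0.1]
finger_gap: 0.803
```

Request:
play_rows(
  steps="0 0 0 0 0 0 0.4; 0 0 0 0 0 0 0.2; 0 0 0 0 0 0 0.2; 0 0 0 0 0 0 0.2; 0 0 0 0 0 0 0.2; 0 0 0 0 0 0 0.2; 0 0 0 0 0 0 0.2; 0 0 0 0 0 0 0.2",
)

```text
t: 31.62
tcp_pos: [672.7, 34.0, -31.6]
tcp_rot: [180.0, 0.0, 102.0]
ft_force: [-0.6, 0.1, 2.4]
finger_gap: 0.344
```

Request:
play_rows(
  steps="0 0 -1.5 0 0 0 0.2; 0 0 -4 0 0 0 0.2; 0 0 -7 0 0 0 0.2; 0 0 -10 0 0 0 0.2; 0 0 -10 0 0 0 0.2; 0 0 -10 0 0 0 0.2",
)

```text
t: 32.38
tcp_pos: [672.1, 34.0, 67.9]
tcp_rot: [-180.0, -0.0, 102.0]
ft_force: [-0.4, 0.0, -0.0]
finger_gap: 0.345
```

Run:
```python
from h import *
go(351.3,326.8,65,80)
go(520,300,65,80)
```

```text
tcp [672.1  34.   67.9] [-180.   -0.  102.] gap 0.345 t 32.375
  move cm [ 35.32 -25.27   0.29] az 0.385
tcp [672.1  34.   67.9] [-180.   -0.  102.] gap 0.345 t 32.375
  move cm [29.18 -9.33  0.29] az 0.385
```

Request:
play_rows(
  steps="3 -1 0 0 0 0.05 0.2; 8 -2.5 0 0 0 0.1 0.2; 13 -4 0 0 0 0.15 0.2; 18 -5.7 0 0 0 0.2 0.2; 23 -7.3 0 0 0 0.25 0.2; 27 -8.6 0 0 0 0.3 0.2; 29.2 -9.3 0 0 0 0.385 0.2; 29.2 -9.3 0 0 0 0.385 0.2",
)

```text
t: 33.38
tcp_pos: [518.7, 301.9, 67.0]
tcp_rot: [-179.9, 0.1, 80.3]
ft_force: [0.6, -0.8, -0.6]
finger_gap: 0.345
```

Run:
```python
from h import *
go(351.3,326.8,65,80)
```

```text
tcp [518.7 301.9  67. ] [-1.799e+02  1.000e-01  8.030e+01] gap 0.345 t 33.375
  move cm [ -0.38 -16.92   0.2 ] az 0.005
```

Request:
play_rows(
  steps="0 -3 0 0 0 0 0.2; 0 -7 0 0 0 0 0.2; 0 -10 0 0 0 0 0.2; 0 -10 0 0 0 0 0.2; 0 -10 0 0 0 0 0.2",
)

```text
t: 34.0
tcp_pos: [424.0, 316.4, 68.1]
tcp_rot: [179.9, 0.0, 79.9]
ft_force: [0.3, 0.3, -1.0]
finger_gap: 0.342
```

Run:
```python
from h import *
c=camera("wrist");o=readout.observe();p=o["tcp_pos"]
for n,g,z in (("lens_tray",(351.3,326.8),0),("loupe",p,98)):
    q=obs(n,c,g,60,z0=z);print(n,q and (fit(n,[q],(*g[:2],-10),z0=z),q[2]))
go(351.3,326.8,65,80)
```

```text
lens_tray ((array([350.7, 327.8,  -9.8]), 3.04), 0.62)
loupe ((array([425.3, 316. ,  -9.2]), 4.85), 0.89)
tcp [423.8 316.8  68.1] [180.    0.   79.9] gap 0.347 t 34.15
  move cm [-0.3  -7.31  0.31] az -0.002
```

Request:
play_rows(
  steps="-0.3 -3 0 0 0 0 0.2; -0.35 -6 0 0 0 0 0.2; -0.35 -7.34 0 0 0 0 0.2; -0.35 -7.34 2 0 0 0 0.2; -0.35 -7.34 5 0 0 0 0.2; -0.35 -7.34 7.5 0 0 0 0.2; -0.35 -7.34 9 0 0 0 0.2; -0.35 -7.34 9.4 0 0 0 0.2; -0.35 -7.34 9.4 0 0 0 0.2; -0.35 -7.34 9.4 0 0 0 0.2",
)

```text
t: 35.4
tcp_pos: [350.0, 327.6, -25.0]
tcp_rot: [179.9, -0.1, 80.0]
ft_force: [0.4, -0.2, 0.1]
finger_gap: 0.343
```

Request:
play_rows(
  steps="0 0 0.1 0 0 0 0.2; 0 0 0.15 0 0 0 0.2; 0 0 0.15 0 0 0 0.2",
)

```text
t: 35.78
tcp_pos: [349.5, 327.1, -27.1]
tcp_rot: [180.0, -0.0, 80.0]
ft_force: [0.4, 0.6, -0.5]
finger_gap: 0.345
```

Request:
play_rows(
  steps="0 0.12 0 0 0 0 0.2; 0 0.12 0.1 0 0 0 0.2; 0 0.12 0.1 0 0 0 0.2; 0 0.12 0.1 0 0 0 0.42; 0 0.12 0.1 0 0 0 0.55; 0 0.12 0.1 0 0 0 0.55; 0 0.12 -1 0 0 0 0.6; 0 0.12 -4 0 0 0 0.7; 0 0.12 -8 0 0 0 0.8; 0 0.12 -12 0 0 0 0.8",
)

```text
t: 37.02
tcp_pos: [350.6, 326.8, 94.7]
tcp_rot: [180.0, -0.0, 80.0]
ft_force: [-0.4, 0.5, -0.3]
finger_gap: 0.8
```

Request:
play_rows(
  steps="0 0 -2 0 0 0 0.8; 0 0 -2 0 0 0 0.8; 0 0 -2 0 0 0 0.8",
)

```text
t: 37.4
tcp_pos: [350.2, 326.4, 112.3]
tcp_rot: [-180.0, 0.0, 80.0]
ft_force: [-0.1, -0.5, -0.3]
finger_gap: 0.798
```

Run:
```python
from h import *
c=camera("wrist");s=camera("scene")
for k in (c,s):
  for n,g,z in (("lens_tray",(351,327),0),("loupe",(351,327),3)):
    q=obs(n,k,g,60,z0=z);print(n,q and (fit(n,[q],(*g,-10),z0=z),q[2]))
    if q and k is c and n=="lens_tray": v=spotter.silhouettes(n,c)[0]["extent"]
x,y=int(v[0]),int(v[1])
P=c["pixels"][y-60:y+60,x-70:x+70];cv2.imwrite("pics/c12.png",cv2.resize(P,(700,600),interpolation=2)[:,:,::-1])
go(520,300,120,80)
```

```text
lens_tray ((array([351.5, 326.8,  -9.5]), 0.75), 0.79)
loupe ((array([351. , 327.4, -10. ]), 3.71), 0.72)
lens_tray ((array([353.2, 332.4, -10.6]), 0.95), 0.72)
loupe ((array([352.6, 332. , -18.8]), 3.63), 0.51)
tcp [350.4 326.6 112.2] [-1.8e+02  1.0e-01  8.0e+01] gap 0.797 t 37.75
  move cm [ 0.33 17.16 -0.78] az -0.001
```

View pics/c12.png

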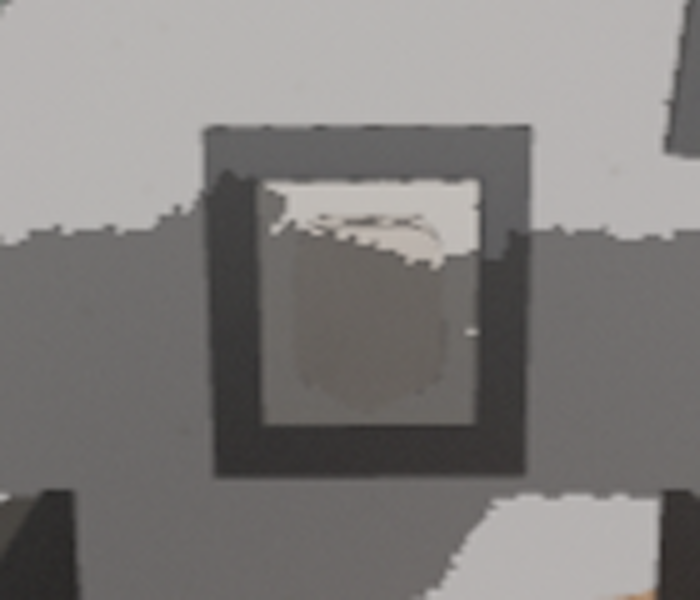

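Request:
play_rows(
  steps="0 3 -1 0 0 0 0.8; 0 8 -1 0 0 0 0.8; 0.3 13 -1 0 0 0 0.8; 0.3 17 -1 0 0 0 0.8; -4 19 -1 0 0 0.05 0.8; -9 20.5 -1 0 0 0.09 0.8; -14 21.5 -1 0 0 0.09 0.8; -19 22.5 -1 0 0 0.09 0.8; -23 23.2 -1 0 0 0.09 0.8; -24.8 23.2 -1 0 0 0.09 0.8",
)

```text
t: 39.0
tcp_pos: [535.8, 39.7, 122.6]
tcp_rot: [-180.0, 0.0, 74.6]
ft_force: [-0.4, 0.5, 0.6]
finger_gap: 0.803
```

Request:
play_rows(
  steps="0 0 0 0 0 0 0.8; 0 0 0 0 0 0 0.8; 0 0 0 0 0 0 0.8",
)

```text
t: 39.38
tcp_pos: [535.9, 44.2, 122.7]
tcp_rot: [-180.0, -0.0, 75.0]
ft_force: [0.2, -0.4, -0.3]
finger_gap: 0.8
```

Run:
```python
from h import *
c=camera("wrist");s=camera("scene")
for q in spotter.silhouettes("vial",c)[:5]:
    m=q["pixels"];print(round(q["confidence"],2),np.round(q["extent"]),"rgb",np.median(c["pixels"][m],0),w(c,q["extent"][:2],28).round())
for n,g in dict(vial=(534,41),vial_tray=(474,234)).items():
    q=obs(n,c,g,40);print(n,q and (fit(n,[q],g),q[2]))
print("scope base",w(s,[(318,190),(330,182),(345,175)],0).round())
go(534,41,-21,75)
cv2.imwrite("pics/c13.png",np.hstack([cv2.resize(c["pixels"][100:300,200:450],(500,400),interpolation=2),cv2.resize(s["pixels"][150:230,230:290],(300,400),interpolation=2)])[:,:,::-1])
```

```text
0.93 [346. 246.  22.  32.] rgb [127. 106.  37.] [[546. -24.  28.]]
0.81 [397. 118.  29.  18.] rgb [ 83.  99. 166.] [[629. 100.  28.]]
0.69 [323. 200.  22.  28.] rgb [58. 46. 37.] [[534.  36.  28.]]
vial ((array([534.4,  40.5, 150. ]), 1.62), 0.69)
vial_tray None
scope base [[417.  -6.   0.]
 [373. -51.   0.]
 [318. -90.   0.]]
tcp [535.9  42.7 122.7] [-180.    -0.    74.9] gap 0.802 t 39.625
  move cm [-0.22 -0.14 14.37] az -0.002
```

View pics/c13.png

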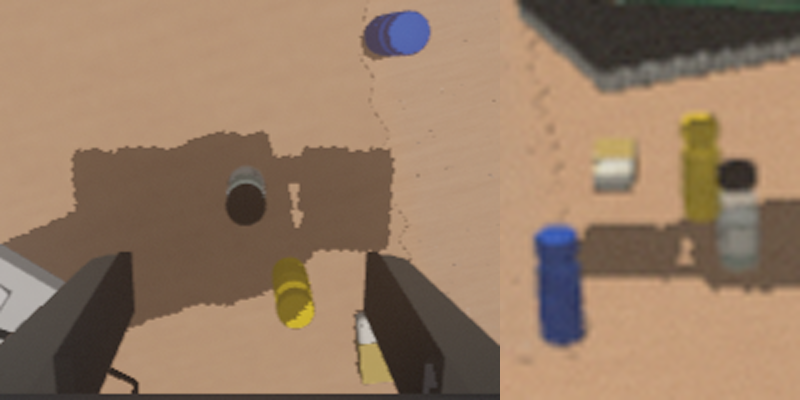

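Request:
play_rows(
  steps="-0.25 -0.09 0 0 0 0 0.7; -0.25 -0.09 3 0 0 0 0.7; -0.25 -0.09 6 0 0 0 0.7; -0.25 -0.09 9 0 0 0 0.7; -0.25 -0.09 12 0 0 0 0.7; -0.25 -0.09 14 0 0 0 0.7; -0.25 -0.09 14.4 0 0 0 0.7; -0.25 -0.09 14.4 0 0 0 0.7; -0.25 -0.09 14.4 0 0 0 0.7",
  squeeze=15,
)

```text
t: 40.75
tcp_pos: [535.3, 40.1, -20.2]
tcp_rot: [179.9, -0.0, 74.8]
ft_force: [0.1, 0.1, -0.5]
finger_gap: 0.702
```

Request:
play_rows(
  steps="0 0 0 0 0 0 0.4; 0 0 0 0 0 0 0.25; 0 0 0 0 0 0 0.1; 0 0 0 0 0 0 0.1; 0 0 0 0 0 0 0.1; 0 0 0 0 0 0 0.1; 0 0 0 0 0 0 0.1; 0 0 0 0 0 0 0.1; 0 0 0 0 0 0 0.1",
)

```text
t: 41.88
tcp_pos: [534.4, 40.0, -21.2]
tcp_rot: [180.0, 0.0, 74.8]
ft_force: [-0.4, 0.2, 0.2]
finger_gap: 0.223
```

Request:
play_rows(
  steps="0 0 -1 0 0 0 0.1; 0 0 -3 0 0 0 0.1; 0 0 -5 0 0 0 0.1; 0 0 -6 0 0 0 0.1; 0 0 -6 0 0 0 0.1",
)

```text
t: 42.5
tcp_pos: [535.0, 40.1, 39.6]
tcp_rot: [179.9, -0.0, 74.8]
ft_force: [-0.3, -0.4, -1.2]
finger_gap: 0.221
```

Run:
```python
from h import *
go(474,234,40,75)
c=camera("wrist")
q=obs("vial_tray",c,(474,234),60);print(q and (fit("vial_tray",[q],(474,234)),q[2]))
q=obs("vial",c,(534,41),60,z0=60);print(q and (fit("vial",[q],(534,41),z0=60),q[2]))
```

```text
tcp [535.   40.1  39.6] [179.9  -0.   74.8] gap 0.221 t 42.5
  move cm [ 17.11 -10.97  -0.04] az -0.003
None
((array([535.8,  40.8,   0. ]), 1.55), 0.67)
```

Request:
play_rows(
  steps="3 -0.7 0 0 0 0 0.1; 7 -1.7 0 0 0 0 0.1; 11 -2.7 0 0 0 0 0.1; 15 -3.7 0 0 0 0 0.1; 18.5 -4.6 0 0 0 0 0.1; 18.2 -7 0 0 0 0 0.1; 17.4 -9.5 0 0 0 0 0.1; 17.1 -11 0 0 0 0 0.1; 17.1 -11 0 0 0 0 0.1; 17.1 -11 0 0 0 0 0.1",
)

```text
t: 43.9
tcp_pos: [474.2, 233.9, 38.9]
tcp_rot: [179.9, -0.0, 74.8]
ft_force: [-0.1, -0.2, -0.2]
finger_gap: 0.226
```

Run:
```python
from h import *
c=camera("wrist");p=readout.observe()["tcp_pos"]
q=obs("vial_tray",c,(474,234),60);print(q and (fit("vial_tray",[q],(474,234)),q[2]))
q=obs("vial",c,p,60,z0=60);print(q and (fit("vial",[q],p[:2],z0=60),q[2]))
go(474,234,-17,75)
```

```text
((array([474.6, 236. , 164.8]), 5.83), 0.98)
((array([475.4, 234.5,  30. ]), 1.5), 0.55)
tcp [474.  233.7  38.8] [180.   -0.   74.8] gap 0.224 t 44.05
  move cm [ 0.03 -0.    5.58] az -0.004
```

Request:
play_rows(
  steps="0 0 1.5 0 0 0 0.1; 0 0 3 0 0 0 0.1; 0 0 4.2 0 0 0 0.1; 0 0 5.2 0 0 0 0.1; 0 0 5.4 0 0 0 0.1; 0 0 5.4 0 0 0 0.1; 0 0 5.4 0 0 0 0.1",
)

```text
t: 44.92
tcp_pos: [473.4, 234.1, -14.8]
tcp_rot: [180.0, -0.0, 74.8]
ft_force: [0.3, -0.5, 0.1]
finger_gap: 0.222
```

Request:
play_rows(
  steps="0 0 0.1 0 0 0 0.1; 0 0 0.2 0 0 0 0.1; 0 0 0.25 0 0 0 0.1; 0 0 0.25 0 0 0 0.1",
)

```text
t: 45.42
tcp_pos: [473.0, 233.9, -17.7]
tcp_rot: [180.0, 0.0, 74.8]
ft_force: [-1.1, -0.3, -0.1]
finger_gap: 0.224
```

Request:
play_rows(
  steps="0 0 0.04 0 0 0 0.1; 0 0 0.04 0 0 0 0.26; 0 0 0.04 0 0 0 0.32; 0 0 0.04 0 0 0 0.45; 0 0 0.04 0 0 0 0.6; 0 0 0.04 0 0 0 0.7; 0 0 -2 0 0 0 0.7; 0 0 -6 0 0 0 0.7; 0 0 -11 0 0 0 0.7; 0 0 -15 0 0 0 0.7",
)

```text
t: 46.68
tcp_pos: [473.3, 234.0, 134.3]
tcp_rot: [179.9, -0.1, 74.8]
ft_force: [0.9, 0.4, -0.0]
finger_gap: 0.701
```

Request:
play_rows(
  steps="0 5 0 0 0 0 0.8; 0 10 0 0 0 0 0.8; 0 10 0 0 0 0 0.8; 0 10 0 0 0 0 0.8",
)

```text
t: 47.18
tcp_pos: [568.5, 207.9, 131.7]
tcp_rot: [-179.9, 0.0, 74.8]
ft_force: [-1.2, 1.3, 0.0]
finger_gap: 0.799
```

Run:
```python
from h import *
c=camera("wrist");s=camera("scene");t=camera("top")
go(0,0,0,75)
for nm,k in (("w",c),("s",s),("t",t)):
  for n,g,z in (("vial",(474,234),3),("vial_tray",(474,234),0),("sample_box",(478.5,393),3),("petri_dish",(622,329),3),("loupe",(351,327),3),("eraser",(585,-80),0)):
    q=obs(n,k,g,20,z0=z);print(nm,n,q and (fit(n,[q],g,z0=z),round(q[2],2)))
b=[x for x in spotter.silhouettes("bronze_blade",t)][0];print(b["extent"])
cv2.imwrite("pics/c14.png",np.hstack([cv2.resize(c["pixels"],(480,300)),cv2.resize(s["pixels"][190:310,200:420],(320,175)) if 0 else cv2.resize(s["pixels"][190:310,210:340],(320,300))])[:,:,::-1])
```

```text
tcp [568.3 208.6 132.2] [-180.    -0.    74.9] gap 0.798 t 47.325
  move cm [-34.93 -49.44  13.22] az -0.002
w vial ((array([474.2, 233.6,  60. ]), 1.69), 0.7)
w vial_tray ((array([474.5, 233.8, 165.7]), 0.76), 0.8)
w sample_box None
w petri_dish ((array([621.5, 330. , 120. ]), 0.47), 0.7)
w loupe ((array([351.8, 326.8, -13.8]), 5.13), 0.86)
w eraser ((array([586.8, -81.8,  -5.9]), 24.4), 0.64)
s vial None
s vial_tray ((array([474.6, 236.5, 164.6]), 1.65), 0.8)
s sample_box ((array([479.3, 396.7, -15.1]), 4.84), 0.78)
s petri_dish ((array([621.1, 334.4, 120. ]), 1.38), 0.55)
s loupe ((array([352.3, 332.1, -18.9]), 3.58), 0.47)
s eraser ((array([585.7, -79.3, 174.8]), 4.22), 0.46)
t vial None
t vial_tray None
t sample_box ((array([476.1, 389.7, 164.2]), 3.17), 0.91)
t petri_dish ((array([618.8, 333. ,   0. ]), 1.72), 0.77)
t loupe ((array([350.6, 328.4,  -3.1]), 3.76), 0.63)
t eraser ((array([583.5, -80.6, 171. ]), 2.32), 0.63)
[234.4, 303.6, 64.2, 56.8]
```

View pics/c14.png

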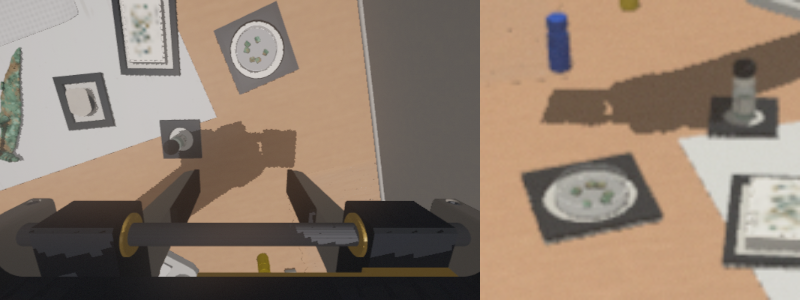

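All four pieces sit in their recesses and the vial stands upright. The eraser and the brooch are where they were, and the gripper is clear, so I'm handing in the job.

```bash
python3 -c "
from cell import workorder
print(workorder.close_job())"
```

```text
the job is handed in; nothing more can be done
None
```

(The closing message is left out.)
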